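# Refit the hand lever of a ball valve and open the valve for storage

## Task

The ball valve on the bench stand has come back half shut and without its hand lever: fit the long lever the right way up on the square of the stem, fully home, and then swing it anticlockwise to the stop so that the valve is wide open with its lever in line with the pipe. The lever belongs on the stem so that it lies along the pipe when the valve is open and across it when shut, and the valve shuts clockwise through a quarter turn; either end of the pipe will do. Nobody knows how far the stem is turned, so the square has to be found by feel; leave the other things on the bench where they are.

Things in the scene. Friction and masses are not known exactly. Their poses are not given: they have to be found in the camera images.
- valve_seat (a point): point on the stem's axis at its round shoulder (28 mm across, 160 mm above the bench), on which the lever's underside rests when home. x lies along the pipe, z up; these axes belong to the fixed valve body and do NOT show how the stem is turned. The mounting pad round the stem (50 mm square) lies 18 mm below, the tops of the flanges 10 mm below, 47 to 65 mm from the axis along x
- stem_top (a point): point on the stem's axis at the top of its square head, fixed axes as valve_seat's. The head is 14 mm across flats, rises 27 mm from the shoulder and has 1.5 mm chamfers on top. Two flats are parallel to the pipe when the valve is open. A fine dark groove across the end face shows the way through the ball: along the pipe when open
- pipe_end (a point): centre of the +x flange's face (140 mm across, the other is 130 mm away; centre line 80 mm up). The stem turns stiffly (0.4 Nm, stays where left) between stops: open, and shut a quarter turn clockwise from above. It starts 25 to 67 degrees clockwise from open. A lever put on across the pipe and turned anticlockwise under light pressure drops on at the right place within the quarter turn
- lever_boss (a point): centre of the boss of the long loose steel lever, on the axis of its bore, 15 mm above its flat underside (home: 15 mm above the shoulder). It lies right way up on the bench. Boss: block 34 mm along the lever (x), 32 mm across (y), 30 mm tall (z), with a 15.2 mm square bore, sides along x and y, right through it
- lever: the same lever: origin on the bore's axis at its underside, x along the bar. From the boss a bar 20 mm wide and 10 mm high runs along +x to a black sleeve 24 mm wide and 12 mm high. About 0.4 kg, centre of mass some 45 mm from the bore towards the sleeve
- lever_end (a point): end of the lever's black sleeve, 165 mm from the bore's axis along +x of the lever, 6 mm above its underside
- short_lever: bystander: a smaller steel hand lever of the same make, 115 mm long, boss 24 mm square and 20 mm tall, bore 11 mm square: not for this valve. Origin on its bore axis, underside; x runs along the bar
- handwheel: bystander: grey four-spoked handwheel, 100 mm across, 22 mm tall, lying flat; origin at its centre, underside
- bolt: bystander: steel hexagon bolt standing on its head, 65 mm tall, head 28 mm across; origin under the head
- gasket_stack: bystander: flat stack of black rubber gaskets, 80 mm across, 12 mm high; origin at its centre, underside
- tape_roll: bystander: roll of brown tape lying flat, 90 mm across, 25 mm high; origin at its centre, underside
- spanner: bystander: steel spanner 210 mm long lying flat; origin half-way along it
- sealant: bystander: white bottle 48 mm across, 150 mm tall; origin under its foot
- grease_tin: bystander: round dark tin 84 mm across, 75 mm tall; origin under its foot
- mug: bystander: white mug 80 mm across, 92 mm tall; origin under its foot
Mind the look-alikes: they are no part of the job. What is shaped like the lever but purple is not meant. Leave any red look-alike of the part that bears valve_seat alone.

How it is judged (in metres and radians):
On the way:
1. the long lever has dropped over the stem's square, right way up, while the valve is still part shut, pointing clockwise (seen from above) from one end of the pipe by between 10 and 80 degrees (horizontal distance between lever_boss and valve_seat below 0.004 m and z of lever_boss in the frame of valve_seat between 0.011 and 0.025 m and angle between lever_boss's own z axis and vertical below 0.08 rad and ((x of lever_end in the frame of valve_seat above 0.03 m and y of lever_end in the frame of valve_seat below -0.03 m) or (x of lever_end in the frame of valve_seat below -0.03 m and y of lever_end in the frame of valve_seat above 0.03 m))), for 0.1 s.
At the end, for the whole second after the job is handed in: the long lever sits fully home on the stem's square (boss centre within 4 mm of the stem's axis and no more than 3 mm above its home height, upright within 4.5 degrees), in line with the pipe within 8 degrees, released and at rest (horizontal distance between lever_boss and valve_seat below 0.004 m and z of lever_boss in the frame of valve_seat between 0.011 and 0.018 m and angle between lever_boss's own z axis and vertical below 0.08 rad and angle between the x axis of lever_boss and the x axis of valve_seat, either way round below 0.14 rad and linear speed of lever below 0.02 m/s); the robot touches nothing.
It fails at once if one of the other things on the bench is moved by more than 30 mm (distance of any of short_lever, handwheel, bolt, gasket_stack, tape_roll, spanner, sealant, grease_tin, mug from where it was at the start of the episode above 0.03 m).
It also fails if it takes over 58 s, if anything falls off the work surface, if the arm or the gripper's body presses on something with over 40 N, if the wrist force passes 120 N, or if a joint passes its speed limit or range.

## Robot

A 6-joint arm with a two-finger parallel gripper is mounted at the origin on the work surface. World frame = base frame: x ahead of the robot, y to its left, z up, the work surface at z = 0. Lengths are in m, angles in degrees, forces in N, time in s.
With the tool pointing down it reaches from about 0.25 to 0.725 m from the base axis. Payload 9.7 kg.
Tool frame: the origin (TCP) lies midway between the tips of the shut fingers; the grasp point (between the pads) lies 19 mm behind it; z points along the fingers, y is the direction in which the jaws open and shut (so a half turn about z gives the same grasp; the last joint's range is limited). The gripper opens to 85 mm and grips with 20 to 120 N. Pads are 22 mm wide; open, the fingers measure 114 mm over their backs; the gripper's body (76 mm by 85 mm) begins 54 mm behind the grasp point. The pads swing forward as they close: fully open they stand 13 mm farther back than shut.
Start: joints at [75.344, 4.979, 10.078, 95.1, 0, 90], TCP at [0.139, 0.532, 0.231] pointing down, gripper open.
Joint ranges: [-179.16, 179.16], [-48.56, 103.87], [-65.8, 70.77], [-126.05, 130.52], [-82.76, 87.17], [-180, 180]. Speed limits (degrees/s): [127.2, 127.2, 147.25, 180, 180, 180].

## Interface

Orientations are given as [roll, pitch, yaw] about the fixed x, y, z axes, in that order (R = Rz(yaw) Ry(pitch) Rx(roll)).
In Python, from workcell import get_obs, camera, get_calibration, job_done gives the robot as it stands.
- The arm moves only by the tool play_rows, never from a script. Its argument "commands" is text: rows parted by semicolons, each of 5 numbers parted by spaces: the opening, from 0 (shut) to 1 (fully open), then the shift along the world's x, y, z in mm, then the turn about the world's z in degrees. A call has 1 to 10 rows; each row is the pose to reach, as a shift and turn from the pose commanded when the call began; what a row does not reach only later rows make up. A row lasts 1/12 s, in which the tool goes at most 41.7 mm and 7.16 degrees, less where a joint would pass 70% of its speed; a pose out of reach is approached as far as the arm can. A call with a gripper value outside its range is refused whole. The fingers move at their own pace and stop on an object; "force" is the grip in N (left out, the last holds). Time passes only in rows, so rows that repeat a pose let the fingers close. It gives the time, the measured TCP pose, the force and the opening at its end, in the units of the state.
- get_obs(): the state, without advancing time (a new reading comes with each control period).
- camera(name): name is "scene" or "top"; returns the picture (420x560x3 uint8, red, green, blue); there is no depth.
- get_calibration(name): a dict with "fx", "fy", "cx", "cy" (pixels), "eye" and "attitude" of the camera in the world. Camera axes: x right, y down, z forward; pixel columns grow to the right and rows downward; lengths in m; the calibration is good to about 2 mm. A picture is of the moment at which its call begins. get_calibration takes no time and is no camera call.
- job_done(): hands the job in, once; it reports no verdict.
The state is a dict: "time": time; "q": joint angles; "qd": joint speeds; "joint_efforts": joint torques, N m; "ee_pos": TCP position; "tcp_rot": TCP orientation; "wrist_force": force on the tool from outside, world axes, zero at the start; "torque": the same for the moment, N m; "opening": finger opening in m.
Only numpy, scipy, OpenCV 4.12 (cv2) and the standard library are available. Lean on these libraries where they do the work, as an engineer would, in place of code of your own. Each camera call takes 0.05 s, during which the arm holds its last target.

## Working session

There is one attempt and no reset: what is moved stays moved. The work goes in short steps, Python scripts to look and compute and a tool call to move; the robot and the scene stay as the last step left them, time stands still between calls to the robot, and variables do not carry over. Pictures are saved under pics/ and viewed, and the job is handed in when it is done.

Besides the shell and the picture viewer there is one more tool, called after "Request:" as name(argument=value, ...) on one line, values as JSON. play_rows: Moves the arm, as the interface text tells. Its arguments: {"type":"object","properties":{"commands":{"type":"string"},"force":{"type":"number"}},"required":["commands"]}

```bash
mkdir -p pics; python3 - <<'E'
from workcell import *
import cv2
print(get_obs())
for n in("scene","top"):
    print(n,get_calibration(n)); cv2.imwrite(f"pics/{n}0.png",camera(n)[:,:,::-1])
E
```

```text
{'time': 0.0, 'q': array([ 7.53447483e+01,  5.01159062e+00,  1.00340946e+01,  9.50991144e+01,
       -9.47238832e-05,  9.00012542e+01]), 'qd': array([-0.10434023, -0.10854623, -0.03995096, -0.03412692, -0.05203488,
        0.07277555]), 'joint_efforts': array([-2.16077278e-03, -5.20399475e+01,  4.64790487e+01,  1.67140405e-02,
       -2.18649216e-04,  6.56301978e-06]), 'ee_pos': array([0.13909419, 0.53188572, 0.23057514]), 'tcp_rot': array([-1.79923390e+02,  9.64008094e-05,  1.65343494e+02]), 'wrist_force': array([ 0.14201268, -0.01198977,  0.03359643]), 'torque': array([0.05002258, 0.00123952, 0.03110094]), 'opening': 0.085149158724613}
scene {'fx': 480.3588834335531, 'fy': 480.3588834335531, 'cx': 292.0287701646439, 'cy': 209.0417227455697, 'eye': array([ 1.115157  , -0.38531118,  1.18323481]), 'attitude': array([-1.47794847e+02,  1.39983282e-01,  5.71836251e+01])}
top {'fx': 403.2699746331649, 'fy': 403.2699746331649, 'cx': 281.408117743312, 'cy': 208.38606460736995, 'eye': array([ 0.35870223, -0.05037334,  1.25307509]), 'attitude': array([-1.70696881e+02,  6.63066848e-02, -9.10076531e+01])}
```

View pics/scene0.png

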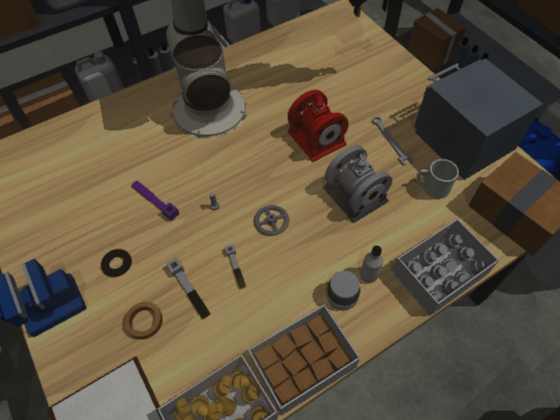

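View pics/top0.png

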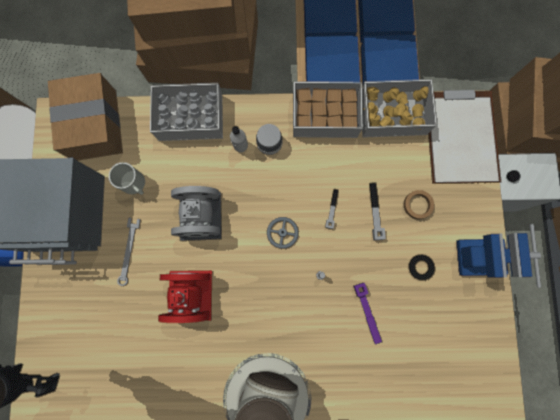

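The grey valve is at about (197,212) in the top view and (358,180) in the scene view. The long lever is at (377,210) in top, with its boss at (379,233) and the sleeve upwards. The shorter lever is at (332,210), and the purple lever and red valve are the decoys. I'll zoom in next.

```bash
cat > h.py <<'E'
import numpy as np, cv2
from scipy.spatial.transform import Rotation as R
from workcell import *
def cal(n):
    c=get_calibration(n); return c, R.from_euler('xyz',c['attitude'],degrees=True).as_matrix()
def ray(n,u,v):
    c,M=cal(n); d=M@np.array([(u-c['cx'])/c['fx'],(v-c['cy'])/c['fy'],1]); return np.array(c['eye']),d
def onz(n,u,v,z):
    e,d=ray(n,u,v); return e+d*(z-e[2])/d[2]
def proj(n,p):
    c,M=cal(n); q=M.T@(np.array(p)-c['eye']); return np.array([c['cx']+c['fx']*q[0]/q[2],c['cy']+c['fy']*q[1]/q[2]])
def tri(u1,u2):
    e1,d1=ray("scene",*u1); e2,d2=ray("top",*u2)
    s=np.linalg.lstsq(np.c_[d1,-d2],e2-e1,rcond=None)[0]
    a=e1+s[0]*d1;b=e2+s[1]*d2
    return (a+b)/2,np.linalg.norm(a-b)
def crop(img,u0,v0,w,h,k,out):
    cv2.imwrite(out,cv2.resize(img[v0:v0+h,u0:u0+w,::-1],None,fx=k,fy=k,interpolation=cv2.INTER_CUBIC))
E
python3 - <<'E'
from h import *
print(proj("top",[0.139,.532,.231]),proj("top",[0,0,0]))
s=cv2.imread("pics/scene0.png")[:,:,::-1];t=cv2.imread("pics/top0.png")[:,:,::-1]
a=[cv2.resize(x[...,::-1],(400,300),interpolation=cv2.INTER_CUBIC) for x in (s[140:220,315:315+107],t[172:172+75,147+0:247],s[250:325,150:250],t[175:250,330:430])]
cv2.imwrite("pics/z0.png",np.vstack([np.hstack(a[:2]),np.hstack(a[2:])]))
E
```

```text
[ 41.95112191 371.09208882] [266.82864371 399.11225795]
```

View pics/z0.png

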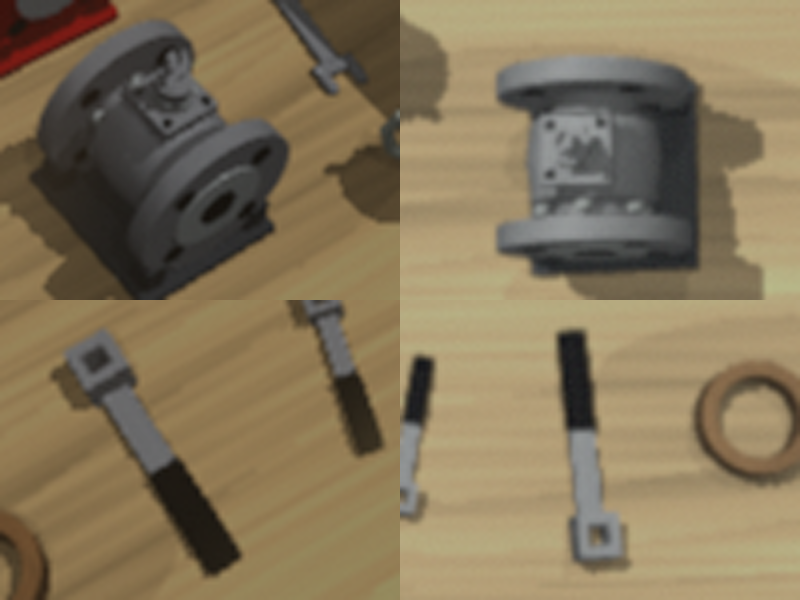

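```bash
python3 - <<'E'
from h import *
s=cv2.imread("pics/scene0.png");t=cv2.imread("pics/top0.png")
def z(x,u,v,w,h): 
    return cv2.resize(x[v:v+h,u:u+w],(400,400*h//w),interpolation=cv2.INTER_CUBIC)
a=np.hstack([z(s,340,145,40,40),z(t,175,192,40,40)])
a=cv2.convertScaleAbs(a,alpha=1.3)
for k in range(0,400,50):
    cv2.putText(a,str(340+k//10),(k,10),0,.35,(0,255,255));cv2.putText(a,str(175+k//10),(400+k,10),0,.35,(0,255,255))
    cv2.putText(a,str(145+k//10),(0,k+4),0,.35,(0,255,0));cv2.putText(a,str(192+k//10),(400,k+4),0,.35,(0,255,0))
cv2.imwrite("pics/z1.png",a)
E
```

```text
(no output)
```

View pics/z1.png

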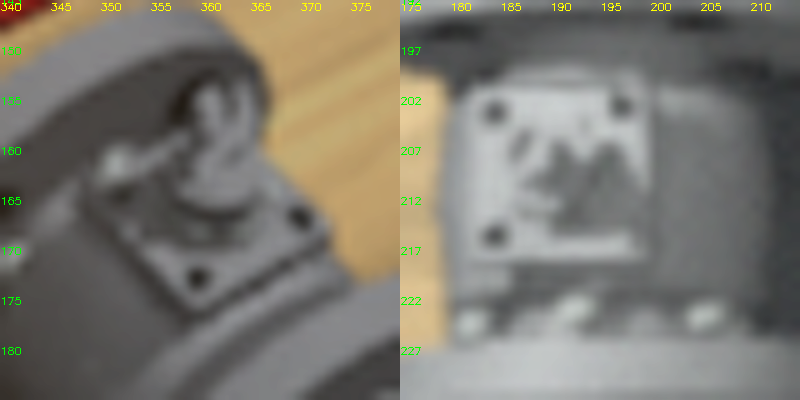

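```bash
python3 - <<'E'
from h import *
f=lambda x,y,u0,v0,k:(u0+x/k-.5+.5/k,v0+y/k-.5+.5/k)
T=lambda x,y:f(x-400,y,175,192,10); S=lambda x,y:f(x,y,340,145,10)
for n,p in dict(c1=(496,112),c2=(622,106),c3=(496,236),ctr=(559,171),TL=(470,83),TR=(650,83),BR=(650,258),BL=(470,260)).items(): print("top",n,onz("top",*T(*p),.142).round(4))
for n,p in dict(c1=(120,192),c2=(300,217),c3=(197,278)).items(): print("scene",n,onz("scene",*S(*p),.142).round(4))
print(tri(S(210,204),T(559,171)))
c=onz("top",*T(559,171),.142); 
for z in(.16,.187):
  for n in("top","scene"): print(z,n,proj(n,[c[0],c[1],z]))
# lever zoom
s=cv2.imread("pics/scene0.png");t=cv2.imread("pics/top0.png")
def z(x,u,v,w,h): 
    return cv2.resize(x[v:v+h,u:u+w],(400,400*h//w),interpolation=cv2.INTER_CUBIC)
a=np.hstack([z(s,155,250,40,40),z(t,360,210,40,40)])
for k in range(0,400,50):
    cv2.putText(a,str(155+k//10),(k,10),0,.35,(0,0,255));cv2.putText(a,str(360+k//10),(400+k,10),0,.35,(0,0,255))
    cv2.putText(a,str(250+k//10),(0,k+4),0,.35,(0,0,255));cv2.putText(a,str(210+k//10),(400,k+4),0,.35,(0,0,255))
cv2.imwrite("pics/z2.png",a)
g=t[:,:,:].max(2); m=((g<60)).astype(np.uint8); m[:180]=0;m[212:]=0;m[:,:366]=0;m[:,386:]=0
pts=cv2.findNonZero(m);print(cv2.minAreaRect(pts))
E
```

```text
top c1 [0.5615 0.2196 0.142 ]
top c2 [0.5626 0.1844 0.142 ]
top c3 [0.5264 0.2189 0.142 ]
top ctr [0.5445 0.2017 0.142 ]
top TL [0.5699 0.2271 0.142 ]
top TR [0.569  0.1766 0.142 ]
top BR [0.5195 0.1759 0.142 ]
top BL [0.5198 0.226  0.142 ]
scene c1 [0.5282 0.183  0.142 ]
scene c2 [0.5616 0.2189 0.142 ]
scene c3 [0.5628 0.183  0.142 ]
(array([0.54448137, 0.2016188 , 0.14140525]), np.float64(0.0003981029280284336))
0.16 top [188.98459104 207.59544641]
0.16 scene [361.45395384 160.69374823]
0.187 top [186.69623245 205.94867282]
0.187 scene [362.68007982 154.37001257]
((373.658447265625, 194.58416748046875), (23.383373260498047, 6.36823844909668), 84.2894058227539)
```

View pics/z2.png

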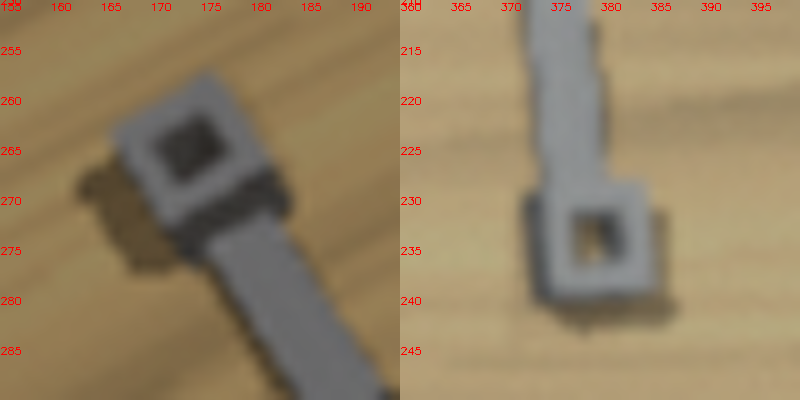

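```bash
python3 - <<'E'
from h import *
f=lambda x,y,u0,v0,k:(u0+x/k-.5+.5/k,v0+y/k-.5+.5/k)
T=lambda x,y:f(x-400,y,360,210,10); S=lambda x,y:f(x,y,155,250,10)
for p in [(600,239),(540,186),(648,180),(660,290),(552,298)]: print(onz("top",*T(*p),.03).round(4))
for p in [(191,147),(207,70),(112,132),(277,165),(170,228)]: print(onz("scene",*S(*p),.03).round(4))
print(tri(S(191,147),T(600,239)))
c=onz("top",373.66,194.58,.012); print("sleeve c",c)
for q in (0.,):
  a=np.deg2rad(84.29);v=np.array([np.cos(a),np.sin(a)])
  d=onz("top",373.66-10*v[0],194.58-10*v[1],.012)-onz("top",373.66+10*v[0],194.58+10*v[1],.012);print(np.degrees(np.arctan2(d[1],d[0])))
b=onz("top",*T(600,239),.03); d=c-b; print(d,np.degrees(np.arctan2(d[1],d[0])))
E
```

```text
[ 0.4765 -0.3496  0.03  ]
[ 0.493  -0.3322  0.03  ]
[ 0.4943 -0.3652  0.03  ]
[ 0.4607 -0.3669  0.03  ]
[ 0.4588 -0.334   0.03  ]
[ 0.4781 -0.3508  0.03  ]
[ 0.4597 -0.3374  0.03  ]
[ 0.4627 -0.3665  0.03  ]
[ 0.4952 -0.3339  0.03  ]
[ 0.4964 -0.3655  0.03  ]
(array([ 0.47668644, -0.35047499,  0.02724806]), np.float64(0.0004809908920829051))
sleeve c [ 0.60071426 -0.34247503  0.012     ]
2.4900833615043396
[ 0.12420503  0.00709822 -0.018     ] 3.270851561700287
```

Request:
play_rows(commands="1 140 -367 30 8;1 140 -367 30 8;1 140 -367 30 8;1 140 -367 30 8;1 140 -367 30 8;1 140 -367 30 8;1 140 -367 30 8;1 140 -367 30 8;1 140 -367 30 8;1 140 -367 30 8", force=60)

```text
time: 0.93
ee_pos: [0.2795, 0.1619, 0.2618]
tcp_rot: [-180.0, 0.1, 173.2]
wrist_force: [-0.6, 0.3, 0.1]
opening: 0.0854
```

Request:
play_rows(commands="1 140 -365 0 10;1 140 -365 0 10;1 140 -365 0 10;1 140 -365 0 10;1 140 -365 0 10;1 140 -365 0 10;1 140 -365 0 10;1 140 -365 0 10;1 140 -365 0 10;1 140 -365 0 10")

```text
time: 1.77
ee_pos: [0.4194, -0.2028, 0.2607]
tcp_rot: [180.0, -0.0, -176.7]
wrist_force: [0.3, 0.4, 0.9]
opening: 0.0856
```

Request:
play_rows(commands="1 58 -150 -20 0;1 58 -150 -100 0;1 58 -150 -140 0;1 58 -150 -140 0;1 58 -150 -140 0;1 58 -150 -140 0;1 58 -150 -140 0;1 58 -150 -140 0;1 58 -150 -140 0")

```text
time: 2.52
ee_pos: [0.4775, -0.3494, 0.1233]
tcp_rot: [-179.9, 0.1, -176.6]
wrist_force: [0.8, 0.8, 0.5]
opening: 0.0854
```

```bash
python3 - <<'E'
from h import *
o=get_obs();print(o['time'],o['ee_pos'],o['tcp_rot'],o['q'])
s=camera("scene");t=camera("top")
def z(x,u,v,w,h): 
    return cv2.resize(x[v:v+h,u:u+w,::-1],(400,400*h//w),interpolation=cv2.INTER_CUBIC)
cv2.imwrite("pics/g1.png",np.hstack([z(s,130,200,100,100),z(t,330,180,100,100)]))
E
```

```text
2.5167 [ 0.47752192 -0.3494183   0.12333383] [-1.79937955e+02  9.18849986e-02 -1.76630166e+02] [-3.61993017e+01  9.76718723e+00  3.43085094e+00  8.35533105e+01
  1.07039366e-02 -3.95690754e+01]
```

View pics/g1.png

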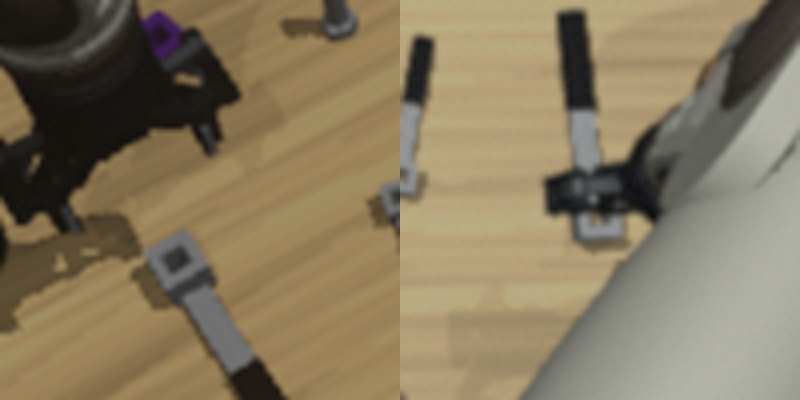

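Request:
play_rows(commands="1 0 -1 -40 0;1 0 -1 -80 0;1 0 -1 -105 0;1 0 -1 -119 0;1 0 -1 -119 0;0.6 0 -1 -119 0;0.2 0 -1 -119 0;0.2 0 -1 -119 0;0.2 0 -1 -119 0;0.2 0 -1 -119 0", force=60)

```text
time: 3.45
ee_pos: [0.478, -0.3514, 0.004]
tcp_rot: [-179.9, 0.1, -176.7]
wrist_force: [0.3, 0.2, 4.8]
opening: 0.0309
```

Request:
play_rows(commands="0.2 0 0 0 0;0.2 0 0 0 0;0.2 0 0 0 0", force=90)

```text
time: 3.7
ee_pos: [0.478, -0.3514, 0.0042]
tcp_rot: [-179.9, 0.1, -176.7]
wrist_force: [-0.8, 0.8, 6.3]
opening: 0.0303
```

Request:
play_rows(commands="0.2 0 0 40 0;0.2 0 0 80 0;0.2 5 40 120 -5;0.2 10 80 160 -10;0.2 15 120 200 -17;0.2 20 160 240 -24;0.2 25 200 260 -31;0.2 30 240 260 -38;0.2 35 280 260 -45;0.2 35 280 260 -45")

```text
time: 4.53
ee_pos: [0.51, -0.0861, 0.2596]
tcp_rot: [180.0, 0.1, 137.9]
wrist_force: [1.4, -0.1, -3.1]
opening: 0.0305
```

```bash
python3 - <<'E'
from h import *
o=get_obs();print(o['time'],o['ee_pos'],o['tcp_rot'],o['q'],o['wrist_force'],o['torque'])
s=camera("scene");t=camera("top")
cv2.imwrite("pics/g2.png",s[...,::-1])
E
```

```text
4.5333 [ 0.51002391 -0.08612052  0.25955363] [1.79971944e+02 6.12040510e-02 1.37891747e+02] [-9.57921921e+00  1.11913135e+00  9.21846162e+00  9.80326416e+01
 -9.25671611e-03  3.25290138e+01] [ 1.35731945 -0.08721544 -3.1161105 ] [ 0.04131871 -0.02184619 -0.00327076]
```

View pics/g2.png

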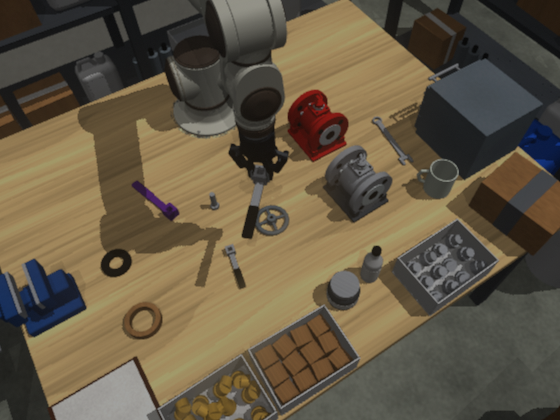

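Request:
play_rows(commands="0.2 5 40 0 -6;0.2 10 80 0 -12;0.2 14 120 0 -18;0.2 18 160 0 -24;0.2 24 200 0 -30;0.2 28 240 -10 -37;0.2 32 272 -25 -37;0.2 32 272 -35 -37;0.2 32 272 -35 -37;0.2 32 272 -35 -37")

```text
time: 5.47
ee_pos: [0.5418, 0.1842, 0.2229]
tcp_rot: [-179.9, 0.0, 101.4]
wrist_force: [-0.6, 0.5, -2.7]
opening: 0.0305
```

```bash
cat > look.py <<'E'
from h import *
import sys
o=get_obs();print(o['time'],o['ee_pos'],o['tcp_rot'],o['wrist_force'],o['torque'],o['opening'])
s=camera("scene");t=camera("top")
def z(x,u,v,w,h): 
    return cv2.resize(x[v:v+h,u:u+w,::-1],(400,400*h//w),interpolation=cv2.INTER_CUBIC)
a=np.hstack([z(s,320,110,80,100),z(t,150,160,80,100)])
for k in range(0,400,50):
    cv2.putText(a,str(320+k//5),(k,10),0,.35,(0,255,255));cv2.putText(a,str(150+k//5),(400+k,10),0,.35,(0,255,255))
for k in range(0,500,50):
    cv2.putText(a,str(110+k//5),(0,k+4),0,.35,(0,255,0));cv2.putText(a,str(160+k//5),(400,k+4),0,.35,(0,255,0))
cv2.imwrite(sys.argv[1],a)
E
python3 look.py pics/g3.png
```

```text
5.4667 [0.54177337 0.18418786 0.22287595] [-1.79902691e+02  2.86180476e-02  1.01387047e+02] [-0.63274599  0.51392695 -2.66055038] [ 0.06755993  0.00689773 -0.01574467] 0.030545489554574194
```

View pics/g3.png

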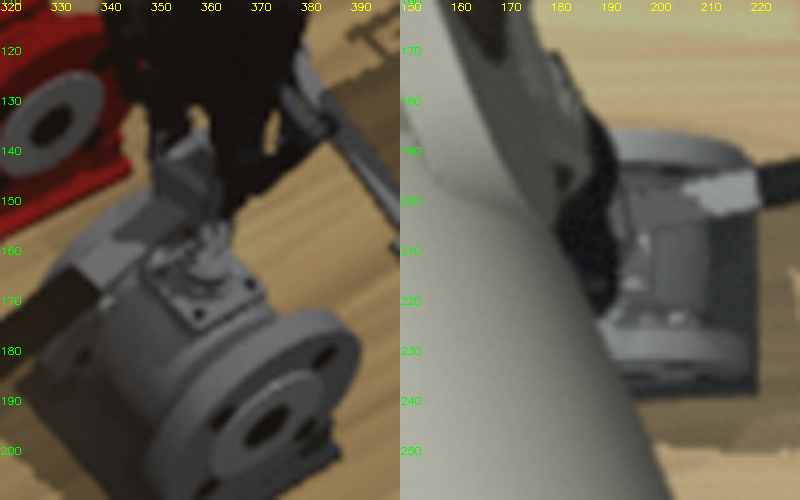

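Request:
play_rows(commands="0.2 3 16 0 0;0.2 3 16 -10 0;0.2 3 16 -20 0;0.2 3 16 -26 0;0.2 3 16 -26 0;0.2 3 16 -26 0")

```text
time: 6.07
ee_pos: [0.5448, 0.2002, 0.1969]
tcp_rot: [-179.9, 0.0, 101.3]
wrist_force: [-0.3, -0.3, -3.3]
opening: 0.0301
```

```bash
python3 look.py pics/g4.png
```

```text
6.0667 [0.54484266 0.20016896 0.19686354] [-1.79938677e+02  1.41409351e-02  1.01320814e+02] [-0.31937367 -0.25055389 -3.30005178] [ 0.10754084 -0.03189724  0.00327591] 0.030099141857724266
```

View pics/g4.png

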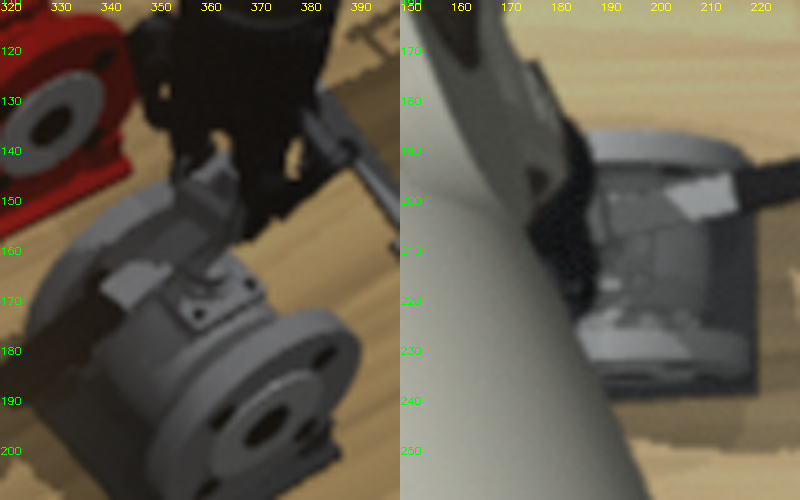

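Request:
play_rows(commands="0.2 0 0 -2 0;0.2 0 0 -4 0;0.2 0 0 -5 0;0.2 0 0 -6 0;0.2 0 0 -6 0")

```text
time: 6.58
ee_pos: [0.5451, 0.2006, 0.1911]
tcp_rot: [-180.0, 0.0, 101.3]
wrist_force: [-0.1, -0.3, -3.5]
opening: 0.0305
```

Request:
play_rows(commands="0.2 0 0 -1 0;0.2 0 0 -2 0;0.2 0 0 -2 0")

```text
time: 6.83
ee_pos: [0.5453, 0.2007, 0.1904]
tcp_rot: [179.9, -0.0, 101.3]
wrist_force: [-0.5, -0.9, 5.2]
opening: 0.0302
```

Request:
play_rows(commands="0.2 0 0 -1 2;0.2 0 0 -1 4;0.2 0 0 -1 6;0.2 0 0 -1 8;0.2 0 0 -1 10;0.2 0 0 -1 12")

```text
time: 7.33
ee_pos: [0.5457, 0.2012, 0.1903]
tcp_rot: [179.8, -0.0, 113.5]
wrist_force: [-0.3, 1.7, 7.0]
opening: 0.0306
```

Request:
play_rows(commands="0.2 0 0 0 2;0.2 0 0 0 4;0.2 0 0 0 6;0.2 0 0 0 8;0.2 0 0 0 10")

```text
time: 7.75
ee_pos: [0.5457, 0.2013, 0.1902]
tcp_rot: [179.8, -0.0, 123.5]
wrist_force: [-0.8, 3.4, 8.0]
opening: 0.0304
```

Request:
play_rows(commands="0.2 0 0 0 2;0.2 0 0 0 4;0.2 0 0 0 6;0.2 0 0 0 8;0.2 0 0 0 10")

```text
time: 8.17
ee_pos: [0.5455, 0.2015, 0.19]
tcp_rot: [179.8, -0.0, 133.5]
wrist_force: [-2.3, 4.2, 6.6]
opening: 0.0309
```

Request:
play_rows(commands="0.2 0 0 0 2;0.2 0 0 0 4;0.2 0 0 0 6;0.2 0 0 0 8;0.2 0 0 0 10")

```text
time: 8.58
ee_pos: [0.5453, 0.2008, 0.1892]
tcp_rot: [179.9, 0.0, 143.5]
wrist_force: [-1.7, -0.5, 2.3]
opening: 0.0305
```

Request:
play_rows(commands="0.2 0 0 -1 0;0.2 0 0 -2 0;0.2 0 0 -2 0")

```text
time: 8.83
ee_pos: [0.5448, 0.2005, 0.1862]
tcp_rot: [-180.0, -0.0, 143.3]
wrist_force: [-3.1, -2.2, 1.4]
opening: 0.0306
```

```bash
python3 look.py pics/g5.png
```

```text
8.8333 [0.54483528 0.20050469 0.18620353] [-1.79966892e+02 -1.94206003e-02  1.43281154e+02] [-3.09368671 -2.24437582  1.42818663] [-0.20017638  0.75298668  0.05367002] 0.030561639823273114
```

View pics/g5.png

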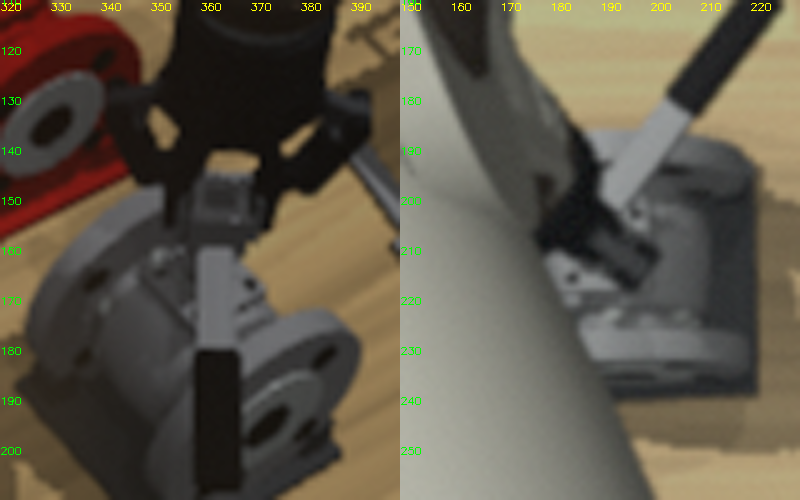

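Request:
play_rows(commands="0.2 -0.5 -0.4 -3 0;0.2 -0.5 -0.4 -6 0;0.2 -0.5 -0.4 -9 0;0.2 -0.5 -0.4 -9 0")

```text
time: 9.27
ee_pos: [0.5448, 0.2005, 0.1788]
tcp_rot: [179.9, 0.1, 143.3]
wrist_force: [-5.1, -0.9, 8.8]
opening: 0.0304
```

Request:
play_rows(commands="0.2 -0.5 0 -3 0;0.2 -0.5 0 -6 0;0.2 -0.5 0 -9 0;0.2 -0.5 0 -12 0;0.2 -0.5 0 -12 0")

```text
time: 9.68
ee_pos: [0.5449, 0.2005, 0.1701]
tcp_rot: [179.7, 0.2, 143.3]
wrist_force: [-9.8, -2.4, 28.3]
opening: 0.0303
```

Request:
play_rows(commands="0.2 -1 -0.3 1 0;0.2 -1 -0.3 1 1;0.2 -1 -0.3 0 -1;0.2 -1 -0.3 0 0")

```text
time: 10.02
ee_pos: [0.5448, 0.2005, 0.1698]
tcp_rot: [179.6, 0.3, 143.2]
wrist_force: [-2.3, -1.7, 19.6]
opening: 0.0306
```

```bash
python3 look.py pics/g6.png
```

```text
10.0167 [0.54476545 0.2005139  0.16979747] [179.62087102   0.25193724 143.2178081 ] [-2.28504523 -1.69532169 19.5799724 ] [-0.11861878  0.63852178  0.18656853] 0.030607966909411456
```

View pics/g6.png

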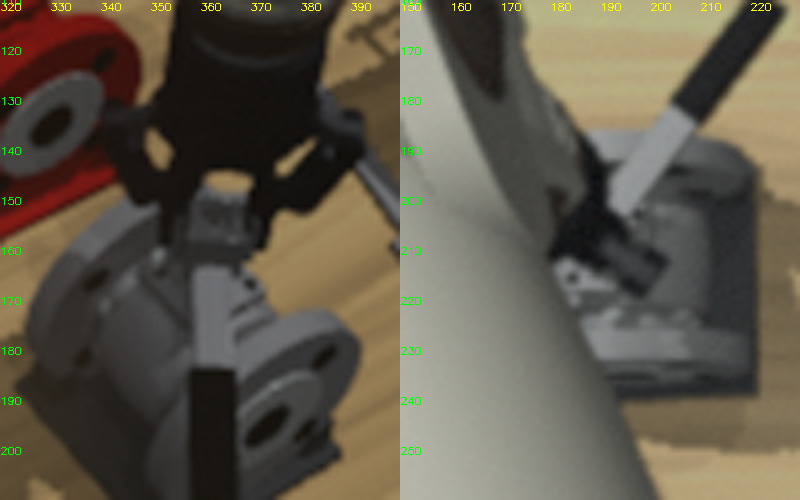

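Request:
play_rows(commands="0.2 0 0 2 0;0.5 0 0 2 0;0.5 0 0 2 0;0.5 0 0 2 0;0.5 0 0 2 0")

```text
time: 10.53
ee_pos: [0.543, 0.1999, 0.1667]
tcp_rot: [-180.0, -0.0, 143.3]
wrist_force: [-0.5, 0.6, -0.2]
opening: 0.0429
```

```bash
python3 look.py pics/g7.png
```

```text
10.5333 [0.54302117 0.19985642 0.16672452] [-1.79952956e+02 -2.69903602e-02  1.43333472e+02] [-0.46798069  0.5570373  -0.22836327] [0.0098081  0.03427876 0.03127587] 0.04290632393684446
```

View pics/g7.png

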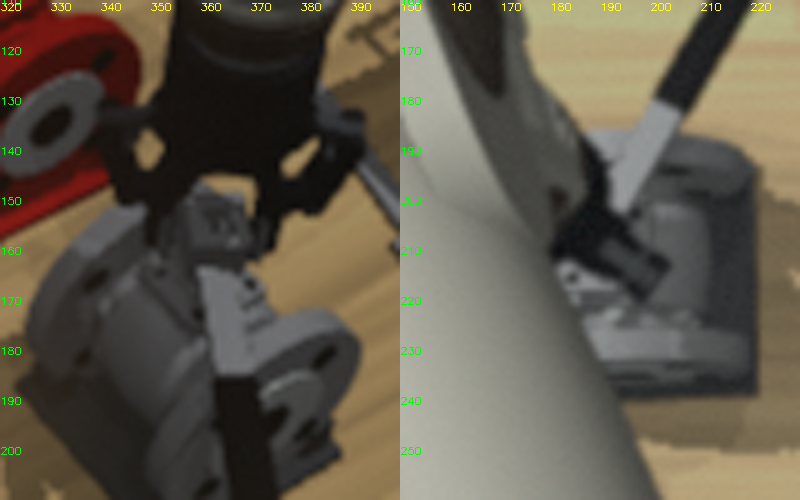

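```bash
python3 - <<'E'
from h import *
for z in (.160,.1665):
  for y in (-37,-30,-28,-25,-22):
    a=np.deg2rad(y); print(z,y,proj("scene",[.5445+.09*np.cos(a),.2017+.09*np.sin(a),z+.011]).round(1),proj("top",[.5445+.09*np.cos(a),.2017+.09*np.sin(a),z+.011]).round(1))
E
```

```text
0.16 -37 [362.1 185.8] [208.3 180.8]
0.16 -30 [366.4 185.8] [205.  178.7]
0.16 -28 [367.6 185.7] [204.  178.2]
0.16 -25 [369.4 185.6] [202.5 177.5]
0.16 -22 [371.2 185.3] [200.9 176.8]
0.1665 -37 [362.4 184.3] [207.8 180.3]
0.1665 -30 [366.7 184.3] [204.5 178.2]
0.1665 -28 [367.9 184.3] [203.5 177.6]
0.1665 -25 [369.8 184.1] [202.  176.9]
0.1665 -22 [371.6 183.8] [200.4 176.3]
```

Request:
play_rows(commands="0.5 1.5 1.2 -1 5;0.5 1.5 1.2 -1 8.7;0.5 1.5 1.2 -1 8.7;0.2 1.5 1.2 -1 8.7;0.2 1.5 1.2 -1 8.7;0.2 1.5 1.2 -1 8.7", force=50)

```text
time: 11.13
ee_pos: [0.5446, 0.2012, 0.1661]
tcp_rot: [-180.0, -0.0, 152.0]
wrist_force: [1.1, -0.0, -2.1]
opening: 0.0314
```

Request:
play_rows(commands="0.2 0 0 -2 0;0.2 0 0 -4 0;0.2 0 0 -5 0;0.2 0 0 -5 0")

```text
time: 11.47
ee_pos: [0.5447, 0.2014, 0.1625]
tcp_rot: [179.9, 0.0, 152.0]
wrist_force: [-3.1, 0.9, 6.4]
opening: 0.0317
```

Request:
play_rows(commands="0.2 0 0 -2 0;0.2 0 0 -3 0;0.2 0 0 -3 0;0.2 0 0 -3 0")

```text
time: 11.8
ee_pos: [0.5447, 0.2014, 0.1615]
tcp_rot: [179.8, 0.1, 152.0]
wrist_force: [-7.1, -0.8, 19.5]
opening: 0.0316
```

```bash
python3 look.py pics/g8.png
```

```text
11.8 [0.54470325 0.20136374 0.16146554] [1.79845161e+02 1.20293767e-01 1.52003788e+02] [-7.09351124 -0.84655977 19.48575428] [-0.3752712   1.29806512 -0.05951038] 0.031569458284783684
```

View pics/g8.png

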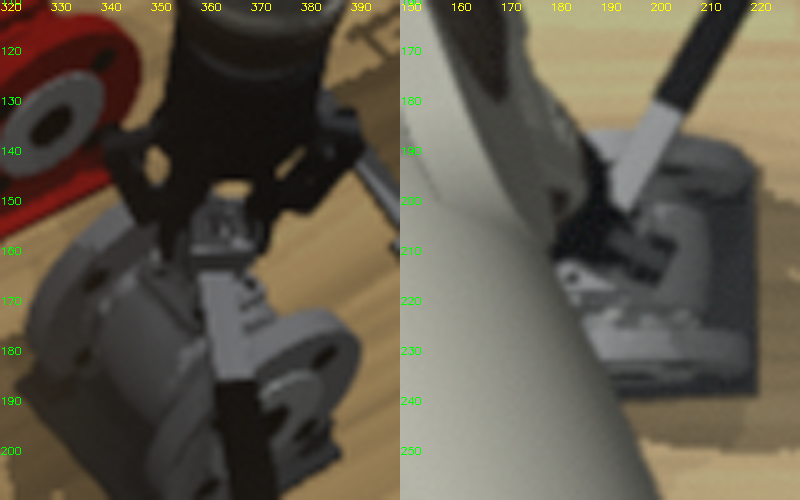

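Request:
play_rows(commands="0.2 0 0 2 0;0.2 0 0 2 3;0.2 0 0 2 6;0.2 0 0 2 9;0.2 0 0 2 12;0.2 0 0 2 15;0.2 0 0 2 18;0.2 0 0 2 18", force=90)

```text
time: 12.57
ee_pos: [0.5446, 0.2014, 0.1618]
tcp_rot: [179.9, 0.1, 170.2]
wrist_force: [-5.0, 0.1, 9.4]
opening: 0.031
```

```bash
python3 look.py pics/g9.png
```

```text
12.5667 [0.54459996 0.20140742 0.16175448] [1.79930676e+02 6.58745564e-02 1.70179946e+02] [-4.98855586  0.07858663  9.36496344] [ 0.03732519  0.5528411  -0.34350131] 0.03099566981332318
```

Request:
play_rows(commands="0.2 0 0 0 3;0.2 0 0 0 6;0.2 0 0 0 9;0.2 0 0 0 11;0.2 0 0 0 11")

```text
time: 13.08
ee_pos: [0.5446, 0.2016, 0.1617]
tcp_rot: [179.9, 0.1, -178.9]
wrist_force: [-4.1, 1.0, 8.7]
opening: 0.0305
```

```bash
python3 look.py pics/g10.png
```

```text
13.0833 [0.54455453 0.20156503 0.16169225] [ 1.79927394e+02  7.03646962e-02 -1.78873781e+02] [-4.07025139  0.96752196  8.688854  ] [ 0.29776531  0.60139145 -0.29005714] 0.030513065085794634
```

Request:
play_rows(commands="0.2 0 0 0 1;0.2 0 0 0 2;0.2 0 0 0 2")

```text
time: 13.43
ee_pos: [0.5446, 0.2016, 0.1617]
tcp_rot: [179.9, 0.1, -176.9]
wrist_force: [-5.2, 2.4, 8.0]
opening: 0.0306
```

```bash
python3 look.py pics/g11.png
```

```text
13.4333 [0.5445787  0.20158348 0.16171864] [ 1.79926206e+02  7.55248346e-02 -1.76943199e+02] [-5.24130704  2.39340558  8.04058939] [ 0.29820753  0.57351093 -0.34567843] 0.030618846047023394
```

View pics/g11.png

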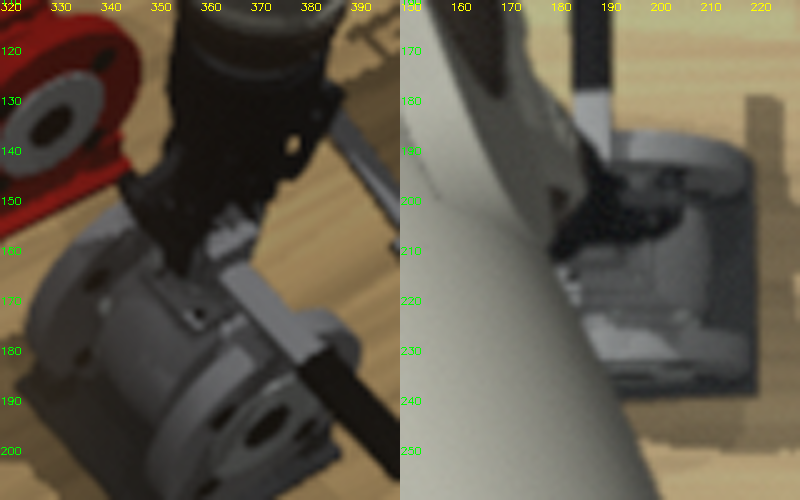

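Request:
play_rows(commands="0.2 0 0 0 1;0.2 0 0 0 2;0.2 0 0 0 3;0.2 0 0 0 3")

```text
time: 13.87
ee_pos: [0.5446, 0.2016, 0.1617]
tcp_rot: [179.9, 0.1, -173.9]
wrist_force: [-4.6, 3.0, 8.3]
opening: 0.0305
```

```bash
python3 look.py pics/g12.png
```

```text
13.8667 [0.54457779 0.20162768 0.16172913] [ 1.79923695e+02  8.03188098e-02 -1.73942919e+02] [-4.59978158  2.99057893  8.28972545] [ 0.37421152  0.54669633 -0.41494217] 0.03045819718245905
```

View pics/g12.png

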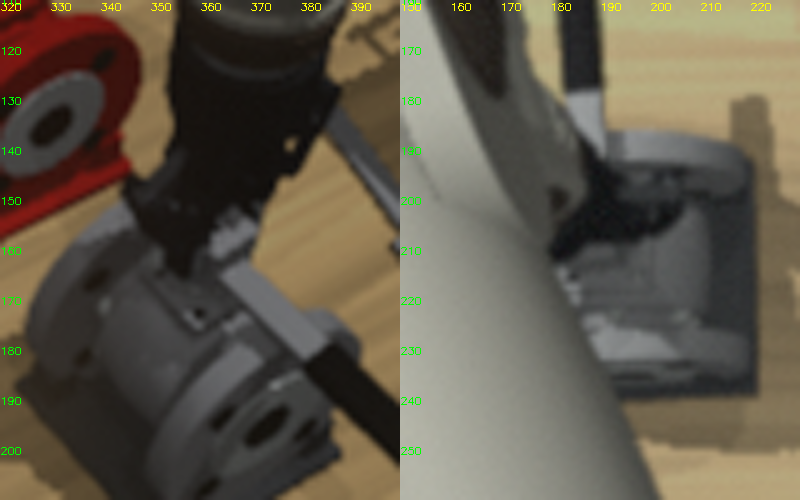

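Request:
play_rows(commands="0.2 0 0 0 1;0.2 0 0 0 2;0.2 0 0 0 2")

```text
time: 14.22
ee_pos: [0.5446, 0.2016, 0.1617]
tcp_rot: [179.9, 0.1, -171.9]
wrist_force: [-4.2, 2.0, 7.5]
opening: 0.0306
```

```bash
python3 look.py pics/g13.png
```

```text
14.2167 [0.54455849 0.20164501 0.16170002] [ 1.79923362e+02  7.95242666e-02 -1.71949521e+02] [-4.239517    2.00030331  7.53330023] [ 0.42550615  0.50585842 -0.44606383] 0.03063153115502022
```

```bash
cat > yaw.py <<'E'
from h import *
import sys
t=camera("top");cv2.imwrite(sys.argv[1],t[...,::-1])
g=t.max(2).astype(np.uint8); m=((g<50)).astype(np.uint8); 
m[:130]=0;m[177:]=0;m[:,:172]=0;m[:,200:]=0
n,l,st,ce=cv2.connectedComponentsWithStats(m); i=1+np.argmax(st[1:,4]); print(st[i])
pts=np.argwhere(l==i)[:,::-1].astype(float)
w=np.array([onz("top",u,v,.172)[:2] for u,v in pts]); c=w.mean(0)
d=np.linalg.svd(w-c)[2][0]; d*=np.sign(d[0]); print("sleeve ctr",c,"yaw",np.degrees(np.arctan2(d[1],d[0])))
b=c-np.array([.5445,.2017]); print("yaw from axis",np.degrees(np.arctan2(b[1],b[0])),np.hypot(*b))
cv2.imwrite(sys.argv[1].replace(".png","z.png"),cv2.resize(t[120:220,140:260,::-1],None,fx=5,fy=5,interpolation=cv2.INTER_CUBIC))
E
python3 yaw.py pics/y1.png
```

```text
[180 152   9  25 159]
sleeve ctr [0.66413291 0.21518626] yaw 7.179800700411399
yaw from axis 6.43181997840125 0.12039066385787835
```

View pics/y1z.png

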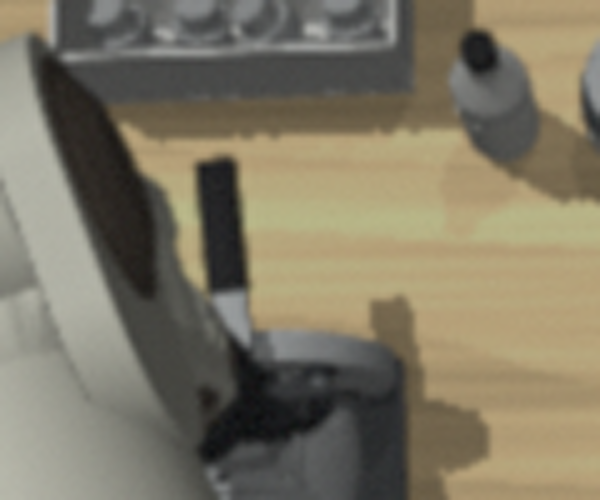

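Request:
play_rows(commands="0.2 0 0 0 2;0.2 0 0 0 3;0.2 0 0 0 3")

```text
time: 14.62
ee_pos: [0.5446, 0.2017, 0.1617]
tcp_rot: [179.9, 0.1, -169.0]
wrist_force: [-6.2, 3.1, 9.3]
opening: 0.0308
```

```bash
python3 look.py pics/g14.png; python3 yaw.py pics/y2.png
```

```text
14.6167 [0.54458984 0.20169131 0.16173535] [ 1.79916420e+02  8.93742085e-02 -1.68964878e+02] [-6.1565972   3.11231517  9.34549654] [ 0.53781384  0.53221134 -0.70736471] 0.03077866014378719
[177 153  10  24 152]
sleeve ctr [0.66347861 0.22114844] yaw 9.997432607304338
yaw from axis 9.283560472718543 0.12055767062494395
```

Request:
play_rows(commands="0.2 0 0 0 -3;0.2 0 0 0 -7;0.2 0 0 0 -7;0.2 0 0 2 -7;0.2 0 0 2 -7")

```text
time: 15.18
ee_pos: [0.5445, 0.2016, 0.162]
tcp_rot: [180.0, -0.0, -175.9]
wrist_force: [-1.4, 3.0, -2.2]
opening: 0.0308
```

```bash
python3 look.py pics/g15.png; python3 yaw.py pics/y3.png
```

```text
15.1833 [0.54450808 0.2015992  0.16204021] [ 1.79955691e+02 -2.76060135e-02 -1.75949057e+02] [-1.40716241  3.0216562  -2.15404142] [ 0.84134565  0.13824187 -0.07576206] 0.03078682977028511
[184 152   7  25 167]
sleeve ctr [0.66452006 0.20668635] yaw 2.344788976077101
yaw from axis 2.3790401392266514 0.12012360121287574
```

Request:
play_rows(commands="0.6 0 0 0 0;0.7 0 0 0 0;0.7 0 0 0 0;0.7 0 0 0 0;0.7 0 0 30 0;0.7 0 0 60 0;0.7 0 0 95 0;0.7 0 0 130 0")

```text
time: 16.0
ee_pos: [0.5443, 0.2008, 0.2937]
tcp_rot: [-180.0, -0.0, -176.0]
wrist_force: [1.3, -0.1, 0.2]
opening: 0.0598
```

Request:
play_rows(commands="0.7 -40 -20 0 0;0.7 -80 -40 0 0;0.7 -120 -60 0 0;0.7 -160 -80 0 0;0.7 -180 -100 0 0;0.7 -180 -120 0 0;0.7 -180 -120 0 0")

```text
time: 16.58
ee_pos: [0.3633, 0.0789, 0.2937]
tcp_rot: [-180.0, 0.2, -176.0]
wrist_force: [1.0, 0.6, 0.1]
opening: 0.0597
```

```bash
python3 look.py pics/g16.png; python3 yaw.py pics/y4.png
```

```text
16.5833 [0.3633357  0.07893567 0.29373475] [-179.97114905    0.20256461 -176.03061132] [0.98273694 0.56305291 0.05239901] [-0.05061279 -0.0057279  -0.01779935] 0.05972952519146993
[186 152   6  25 150]
sleeve ctr [0.66486203 0.20262541] yaw 1.2452452218490455
yaw from axis 0.4405118772491541 0.12036558738625404
```

View pics/g16.png

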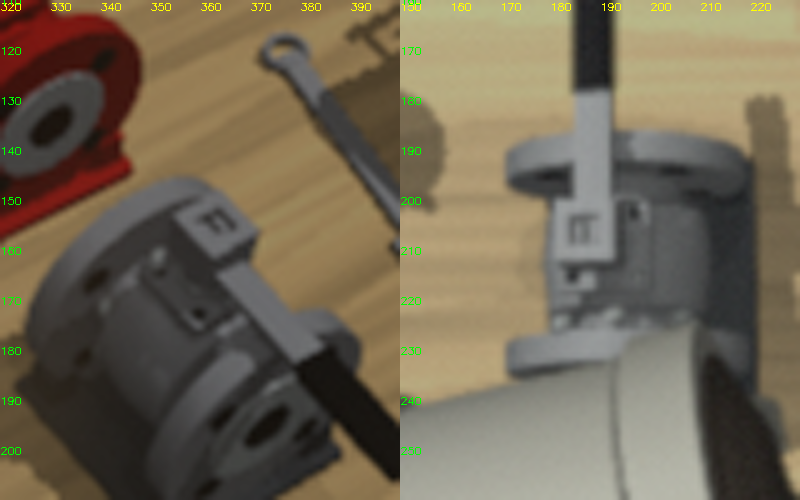

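View pics/y4.png

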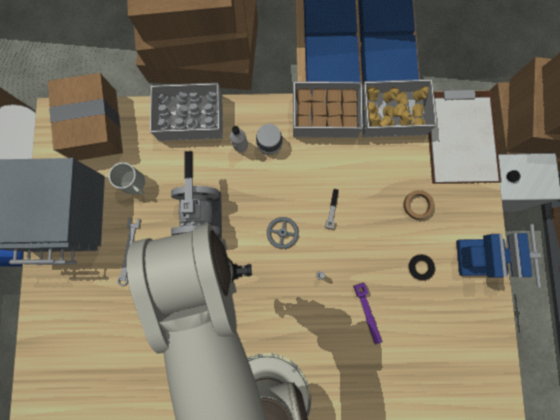

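```bash
python3 - <<'E'
from h import *
s=camera("scene");t=camera("top")
def z(x,u,v,w,h): 
    return cv2.resize(x[v:v+h,u:u+w,::-1],(400,400*h//w),interpolation=cv2.INTER_CUBIC)
a=np.hstack([z(s,345,140,40,50),z(t,167,185,40,50)])
cv2.imwrite("pics/z9.png",a)
f=lambda x,y,u0,v0,k:(u0+x/k-.5+.5/k,v0+y/k-.5+.5/k)
# predicted boss-top corners when home, drawn for comparison
for zz in (.19,.196):
  for dx,dy in((17,16),(17,-16),(-17,-16),(-17,16)):
    p=[.5445+dx/1e3,.2017+dy/1e3,zz]; u=(proj("scene",p)-[345,140])*10+4.5; v=(proj("top",p)-[167,185])*10+4.5; print(zz,dx,dy,u.round(),(v+[400,0]).round())
E
```

```text
0.19 17 16 [271. 158.] [540. 151.]
0.19 17 -16 [174. 210.] [660. 148.]
0.19 -17 -16 [ 95. 124.] [657. 274.]
0.19 -17 16 [192.  73.] [537. 276.]
0.196 17 16 [274. 143.] [535. 146.]
0.196 17 -16 [176. 196.] [655. 144.]
0.196 -17 -16 [ 98. 110.] [652. 270.]
0.196 -17 16 [195.  59.] [532. 272.]
```

View pics/z9.png

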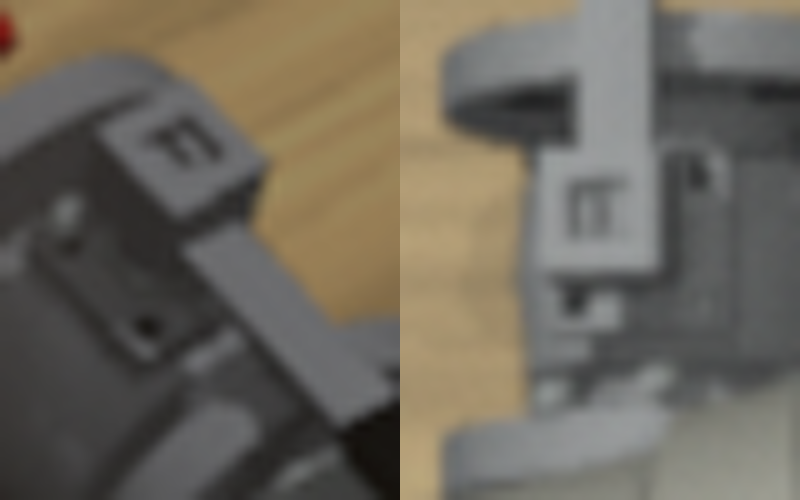

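```bash
python3 - <<'E'
from h import *
s=camera("scene");t=camera("top")
def z(x,u,v): 
    y=cv2.resize(x[v:v+14,u:u+14,::-1],(400,400),interpolation=cv2.INTER_CUBIC); return cv2.normalize(y,None,0,255,cv2.NORM_MINMAX)
cv2.imwrite("pics/z10.png",np.hstack([z(s,356,148),z(t,180,198)]))
print(get_obs()['wrist_force'])
for p in [(.5445,.2017,.187)]: print((proj("scene",p)-[356,148]+.5)*400/14,(proj("top",p)-[180,198]+.5)*400/14+[400,0])
E
```

```text
[ 0.1959251   0.42902874 -0.91761098]
[205.58981892 196.34178709] [605.28787472 241.10712364]
```

View pics/z10.png

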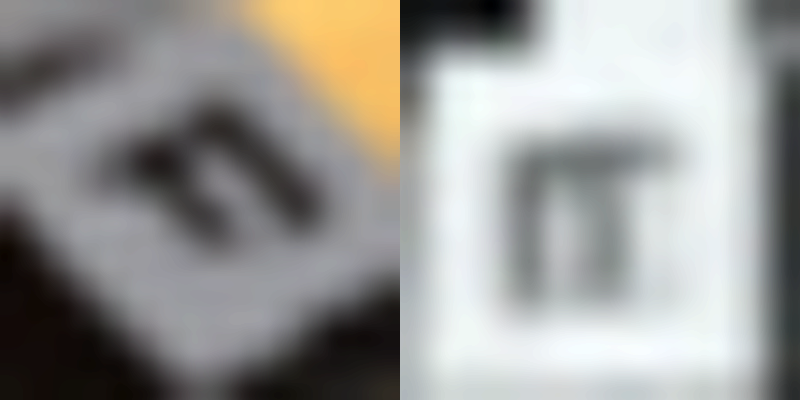

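The enlarged view shows the bore gaps and the groove at about (605,230), running along the pipe. So the valve is open, and the lever is home and in line. I'm handing in.

```bash
python3 -c "
from workcell import *
print(job_done())"
```

```text
the job is handed in; nothing more can be done
None
```

The long lever is on the stem, right way up, and turned anticlockwise to the stop. The valve is open with the lever in line with the pipe, and the job was handed in at about 17 s of the 58 s allowed.

**What I did**
- I gripped the lever by its boss, set it on the stem about 80° clockwise of the pipe, and turned it anticlockwise under light pressure (about 10 N).
- It started to drop onto the square, then bound about 6 mm above home because it was a few degrees out of turn. I let go, it settled about 29° clockwise of open, and I gripped it again and pressed it home.
- I turned it until the torque rose from about 0.4 to 0.7 Nm, which I took as the stop. I then turned it back about 7° to take up the play in the bore, let go and moved the arm clear.

**Last checks**
- **Height:** the boss-top corners in the scene view lie within 1 pixel (about 3 mm) of where they should be when home. That fits fully home, but the pictures alone can't confirm it to the millimetre.
- **Alignment:** the lever is at 0.4° to 1.2° and the pipe at about 1°. The groove on the stem also lies along the pipe.
- **Clear of everything:** the gripper is clear of the lever with no real load on the wrist, and the other things on the bench look unmoved in the top view.

**Disagreement:** at the stop the lever read 9° to 10°, further past the pipe line than the play of about 5° in the bore explains. I put this down to give in the grip and camera error. The groove direction agrees with the valve being open.

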